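# Start a crank screw in its boss without crossing the thread

### The job

Start the crank screw in the threaded boss of the nut plate without crossing its thread: take the crank's handle and first turn the screw backward (counter-clockwise from above) until it drops off the thread's end, then turn it forward (clockwise) one full turn from there. Finish with the fingers still gripping the handle, holding the screw still and started; do not let go, and leave the heatsink, the solder spool and the small fan where they are.

Things in the scene. Friction and masses are not known exactly. Their poses are not given: they have to be found in the camera images.
- nut_plate: Fixed aluminium plate 110x80x8 mm with four cap screws in its corners (tops 13 mm high) and a dark round threaded boss (diameter 50 mm, top 35.5 mm above the bench) in its middle. Origin: centre of the underside, on the vertical screw axis. A steel screw with a crank stands in the boss. Friction of turning 0.05 N m (1 N at the handle).
- boss_top (a point): Point on the screw axis, 35.5 mm above the bench. The dark crank arm over it has its top 61.5 mm above the bench at the start and sinks with the screw; its hub is 34 mm in diameter, with a hexagon up to 73 mm. The handle stands 50 mm off this axis, so it travels on a level circle of radius 50 mm.
- handle: Black upright sleeve on the crank's end, diameter 18 mm, 34 mm high; origin at the centre of its lower end, 62.5 mm above the bench at the start. It spins freely on its 9 mm pin, so a hand gripping it need not turn, and slides freely up the pin by 18 mm: it may be held level on its circle while the screw drops and sinks under it.
- handle_mid (a point): Centre of the black sleeve, 17 mm above its lower end: the point to grip. The pin inside it ends in a 14 mm wide cap whose top is 121.5 mm above the bench at the start.
- crank (a joint): Turn of the screw, rad, growing clockwise seen from above (forward). At 0 the handle lies toward the plate's -x axis from the screw axis, at t it stands clockwise from there by t. Starts between 1.0 and 3.6. Turned back to about -0.15 the screw drops off the thread's end; at about -0.45 a stop bars further backward turning. Forward without the drop it jams at about 5.2 (crossed).
- plunge (a joint): How far the screw has sunk, m: 0 standing on top of the first thread (start), about 0.0055 after the drop, then 0.006 more per turn forward, so about 0.0115 after one turn. Gravity lowers it. The stop behind the drop is hard: feel it with 6 N or so at the handle.
- heatsink: Loose finned pale metal heatsink 40x40x18 mm, origin at the centre of its underside; leave alone.
- solder_spool: Loose spool of solder, diameter 54 mm, 34 mm high, standing on end, origin at the centre of its underside; leave alone.
- small_fan: Loose black square fan 40x40x10 mm lying flat, origin at the centre of its underside; leave alone.
Things that resemble listed ones, but are neither listed nor needed, are in the scene too. There is more than one size of the nut_plate; the one meant has the size given above.

How it is judged:
By the outcome, as a careful person would: the job done as asked, in the order asked, and still so for the second after the job is handed in, while the arm keeps its last pose, push and grip.
It also fails if it takes over 64 s, if anything falls off the work surface, if the arm or the gripper's body presses on something with over 40 N, if the wrist force passes 120 N, or if a joint passes its speed limit or range.

### The arm

A 7-joint arm with a two-finger parallel gripper is mounted at the origin on a cart in front of the work surface, level with it; the furniture and walls round the work are solid. World frame = base frame: x ahead of the robot, y to its left, z up, the work surface at z = 0. Lengths are in m, angles in rad, forces in N, time in s.
With the tool pointing down it reaches from about 0.425 to 0.825 m from the base axis. Payload 3.6 kg.
Tool frame: the origin (TCP) lies at the very end of the fingers, on their centre line; the grasp point (between the pads) lies robot.tcp_to_grasp behind it (robot.tcp_to_grasp is the distance from the TCP to the grasp point, in m); z points along the fingers, y is the line along which they close (so a half turn about z gives the same grasp; the last joint's range is limited). The gripper opens to 93 mm and grips with 3 to 60 N. Pads are 15 mm wide; open, the fingers measure 128 mm over their backs; the gripper's body (75 mm by 188 mm) begins 65 mm behind the grasp point.
Start: joints at [1.27, 0.615, -0.013, 1.423, 0.008, 1.103, -0.04], TCP at [0.176, -0.626, 0.219] pointing down, gripper open.
Joint ranges: [-3.12, 3.12], [-0.3, 2.06], [-1.34, 1.32], [0.26, 2.42], [-1.36, 4.5], [0.01, 1.98], [-2.84, 2.84]. Speed limits (rad/s): [2.79, 2.79, 3.14, 3.14, 3.14, 3.14, 3.14].

### API

Orientations are given as a rotation vector (axis times angle).
In Python, from rig import sensors, viewer, workorder, robot gives the robot as it stands.
- The arm moves only by the shell command python3 -m pendant 'ROWS' [FORCE]. ROWS is JSON, a list of rows, each an object of numbers: "dx", "dy", "dz": the shift along the tool's x, y, z in units of 30 mm (1.0 is 30 mm); "wx", "wy", "wz": the turn, a rotation vector about the tool's x, y, z in units of 8 degrees (1.0 is 8 degrees); "jaw": the finger opening in mm, from 0 to 93. A call has 1 to 8 rows; each row shifts and turns the commanded pose from where the row before left it, along the tool's axes as they then stand; what a row does not reach is not made up. A row lasts 1/8 s, in which the tool goes at most 62.5 mm and 10.7 degrees, less where a joint would pass 70% of its speed; a pose out of reach is approached as far as the arm can. A call is refused whole if a number of a shift passes 1 or a number of a turn 1, either way. A call with a gripper value outside its range is refused whole. The fingers move at their own pace and stop on an object; FORCE is the grip in N (left out, the last holds). Time passes only in rows, so rows that do not move let the fingers close. It gives the time, the measured TCP pose, the force, the opening and the grip force at its end, in the units of the state.
- sensors.get_obs(): the state, without advancing time (a new reading comes with each control period).
- viewer.capture(name): name is "scene" or "top" or "wrist"; returns the picture (420x560x3 uint8, red, green, blue); there is no depth.
- viewer.get_calibration(name): a dict with "vfov" (degrees; the focal length in pixels is half the picture's height over the tangent of half this angle, whatever the lens; pixels are square), "cx", "cy" (the principal point, pixels), "k1" (the pictures are not rectified: a ray, as slopes to the right and down, at radius r is drawn at 1 + k1 r^2 times it, then the intrinsics apply), "pose" (4x4, takes a point from camera to world coordinates); the wrist camera has in their place "T_tool_cam" (4x4, takes a point from camera to tool coordinates, whose origin is the TCP and whose axes are the flange's). Camera axes: x right, y down, z forward; pixel columns grow to the right and rows downward; lengths in m; the calibration is good to about 2 mm. A picture is of the moment at which its call begins: read the wrist's pose just before it. get_calibration takes no time and is no camera call.
- workorder.finish_job(): hands the job in; it is judged then, once.
The state is a dict: "t": time; "q": joint angles; "qvel": joint speeds; "effort": joint torques, N m; "position": TCP position; "ee_rot": TCP orientation; "wrist_force": force on the tool from outside, world axes, zero at the start; "torque": the same for the moment, N m; "gripper_width": opening from 0.0 (shut) to 1.0 (fully open); "finger_force": force on a finger pad.
Only numpy, scipy, OpenCV 4.12 (cv2) and the standard library are available. Lean on these libraries where they do the work, as an engineer would, in place of code of your own. Each camera call takes 0.05 s, during which the arm holds its last target. There are 200 camera calls.

## Working session

There is one attempt and no reset: what is moved stays moved. The work goes in short steps, Python scripts to look and compute and a shell command to move; the robot and the scene stay as the last step left them, time stands still between calls to the robot, and variables do not carry over. Pictures are saved under pics/ and viewed, at most 10 in all, crops included, and the job is handed in when it is done.

```bash
mkdir -p pics; ls; python3 - <<'E'
from rig import sensors, viewer, robot
import cv2
print(sensors.get_obs()); print(robot.tcp_to_grasp)
for n in("top","scene"):
    im=viewer.capture(n); cv2.imwrite(f"pics/{n}0.png",im[:,:,::-1]); print(n,viewer.get_calibration(n))
print(viewer.get_calibration("wrist"))
E
```

```text
pics
{'t': 0.0, 'q': array([ 1.27051965,  0.61589167, -0.01260648,  1.42487121,  0.00807937,
        1.10337693, -0.04039649]), 'qvel': array([-0.00055659, -0.00065318,  0.00018072, -0.00019941,  0.00041911,
       -0.00146035, -0.00047548]), 'effort': array([ 8.45857971e-05, -4.58938336e+01,  2.09183511e-01, -1.65743172e+01,
       -6.10359362e-02,  2.04202632e-02,  2.30559717e-04]), 'position': array([ 0.17554001, -0.62504279,  0.21750823]), 'ee_rot': array([-3.10974518e+00, -4.28449901e-01,  5.69221071e-04]), 'wrist_force': array([-0.42782848,  0.05106298, -0.82217919]), 'torque': array([ 0.04257602, -0.00236634,  0.05096316]), 'finger_force': 0.0, 'gripper_width': 1.0010612318693124}
0.0188
top {'vfov': 53.550771108025735, 'cx': 269.17656331862236, 'cy': 207.89258768620263, 'k1': 0.0202561175422836, 'pose': array([[ 1.47559854e-02, -9.89502778e-01,  1.43758521e-01,
         4.48334637e-01],
       [-9.99890452e-01, -1.47693598e-02,  9.74177703e-04,
        -2.31418277e-01],
       [ 1.15926978e-03, -1.43757148e-01, -9.89612317e-01,
         9.39070332e-01],
       [ 0.00000000e+0
[... 197 characters left out ...]
0.69566547, -0.4305299 ,  0.57505961,  0.09500475],
       [-0.71826759,  0.43011049, -0.54689728,  0.23768069],
       [-0.01188354, -0.79350423, -0.6084487 ,  0.59734309],
       [ 0.        ,  0.        ,  0.        ,  1.        ]])}
{'vfov': 62.383756393170465, 'cx': 278.6188081257703, 'cy': 207.72690241085903, 'k1': -0.08170171576467995, 'T_tool_cam': array([[-7.50976722e-04, -9.70573130e-01, -2.40805389e-01,
         6.53692001e-02],
       [ 9.99999388e-01, -9.24602931e-04,  6.08036636e-04,
         1.31537517e-04],
       [-8.12793389e-04, -2.40804785e-01,  9.70573230e-01,
        -1.65932536e-01],
       [ 0.00000000e+00,  0.00000000e+00,  0.00000000e+00,
         1.00000000e+00]])}
```

View pics/top0.png

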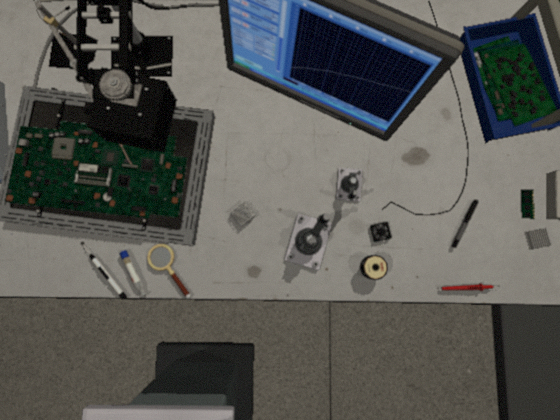

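View pics/scene0.png

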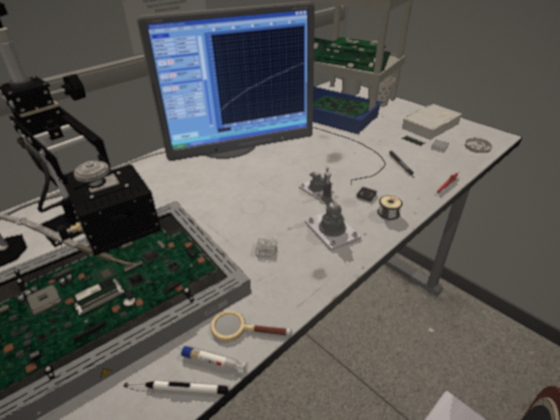

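The top view shows the large nut plate near (308,240) with its handle near (322,218). The smaller decoy is at (349,185), the spool at (374,267), the fan at (380,232) and the heatsink at (242,215). I'll enlarge crops of both views.

```bash
cat > h.py <<'E'
import numpy as np, cv2
from rig import sensors, viewer
from scipy.spatial.transform import Rotation as R
def cam(n,obs=None):
    c=viewer.get_calibration(n)
    if n=="wrist":
        T=np.eye(4); T[:3,:3]=R.from_rotvec(obs["ee_rot"]).as_matrix(); T[:3,3]=obs["position"]
        c["pose"]=T@c["T_tool_cam"]
    c["f"]=210/np.tan(np.radians(c["vfov"]/2)); return c
def ray(c,u,v):
    d=np.array([u-c["cx"],v-c["cy"]])/c["f"]; s=d.copy()
    for _ in range(20): s=d/(1+c["k1"]*(s@s))
    P=c["pose"]; return P[:3,3],P[:3,:3]@np.array([*s,1])
def onz(c,u,v,z):
    o,d=ray(c,u,v); return o+d*(z-o[2])/d[2]
def proj(c,p):
    q=np.linalg.inv(c["pose"])@np.array([*p,1]); s=q[:2]/q[2]; s=s*(1+c["k1"]*(s@s)); return s*c["f"]+[c["cx"],c["cy"]]
E
python3 - <<'E'
import cv2,numpy as np
a=cv2.imread("pics/top0.png")[170:290,260:410]; b=cv2.imread("pics/scene0.png")[160:260,240:420]
a=cv2.resize(a,None,fx=4,fy=4,interpolation=2);b=cv2.resize(b,None,fx=4,fy=4,interpolation=2)
cv2.imwrite("pics/a.png",cv2.convertScaleAbs(a,alpha=1.7)); cv2.imwrite("pics/b.png",cv2.convertScaleAbs(b,alpha=1.7))
E
```

```text
(no output)
```

View pics/a.png

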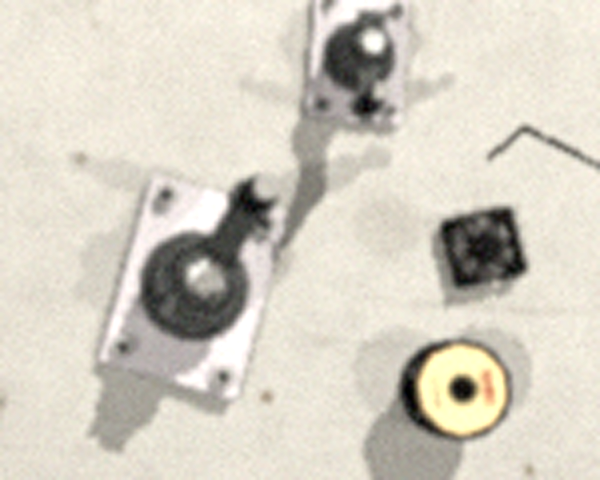

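View pics/b.png

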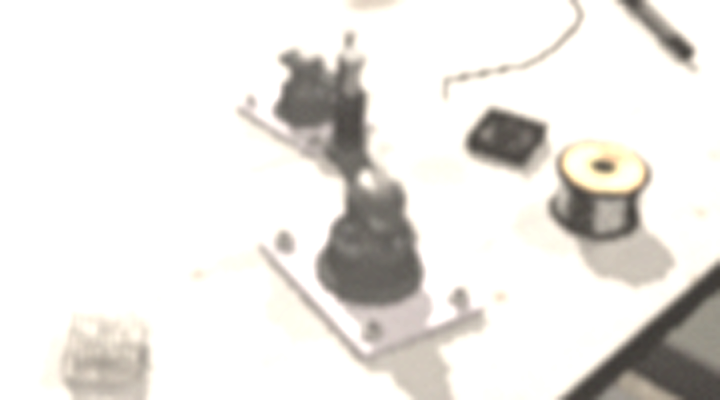

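```bash
python3 - <<'E'
from h import *
t=cam("top");s=cam("scene")
T=lambda x,y,z:onz(t,260+x/4,170+y/4,z)
S=lambda x,y,z:onz(s,240+x/4,160+y/4,z)
sc=[T(163,198,.013),T(124,346,.013),T(223,377,.013)];print("screws",sc)
print("ctr",(sc[0]+sc[2])/2,"hex",T(208,281,.073),"scene hex",S(371,178,.073))
print("scene screws",S(285,241,.013),S(373,328,.013),S(459,298,.013))
for z in(.0625,.0965,.1215): print(z,"top",T(252,185,z),T(256,208,z),"scene",S(349,38,z),S(347,90,z),S(347,145,z))
print("spool",T(463,388,.034),"fan",T(482,247,.01),"hs",onz(t,242,215,.015))
c=(sc[0]+sc[2])/2
for th in np.radians(np.arange(0,360,15)):
    pass
d=sc[0]-sc[1];print("long dir deg",np.degrees(np.arctan2(d[1],d[0])),np.linalg.norm(d),np.linalg.norm(sc[1]-sc[2]))
# predicted handle points in crops for several azimuths
for a in range(-90,91,10):
    p=c[:2]+.05*np.array([np.cos(np.radians(a)),np.sin(np.radians(a))])
    f=lambda C,z,o:((proj(C,[*p,z])-o)*4).round(0)
    print(a,p.round(4),"top cap,slv",f(t,.1215,[260,170]),f(t,.0965,[260,170]),"scene",f(s,.1215,[240,160]),f(s,.0965,[240,160]))
E
```

```text
screws [array([ 0.55765432, -0.30159163,  0.013     ]), array([ 0.47502193, -0.28034321,  0.013     ]), array([ 0.45888631, -0.33500066,  0.013     ])]
ctr [ 0.50827031 -0.31829615  0.013     ] hex [ 0.50750723 -0.32058652  0.073     ] scene hex [ 0.51032293 -0.31580132  0.073     ]
scene screws [ 0.55436935 -0.29901331  0.013     ] [ 0.47235149 -0.27842914  0.013     ] [ 0.45483747 -0.33007244  0.013     ]
0.0625 top [ 0.55945956 -0.34500793  0.0625    ] [ 0.54722198 -0.34707534  0.0625    ] scene [ 0.61993171 -0.42703919  0.0625    ] [ 0.58364511 -0.38274356  0.0625    ] [ 0.54785086 -0.34091078  0.0625    ]
0.0965 top [ 0.5551493  -0.34060206  0.0965    ] [ 0.54338639 -0.34258929  0.0965    ] scene [ 0.58656207 -0.38478292  0.0965    ] [ 0.55258222 -0.34330316  0.0965    ] [ 0.51906342 -0.30412969  0.0965    ]
0.1215 top [ 0.55197999 -0.33736246  0.1215    ] [ 0.5405661  -0.33929072  0.1215    ] scene [ 0.56202558 -0.35371213  0.1215    ] [ 0.52974186 -0.31430287  0.1215    ] [ 0.49789617 -0.27708477  0.1215    ]
spool [ 0.45482308 -0.46154405  0.034     ] fan [ 0.53314647 -0.4800
[... 1092 characters left out ...]
11.]
20 [ 0.5553 -0.3012] top cap,slv [179. 177.] [175. 184.] scene [294.  81.] [292. 119.]
30 [ 0.5516 -0.2933] top cap,slv [163. 184.] [159. 191.] scene [289.  89.] [287. 128.]
40 [ 0.5466 -0.2862] top cap,slv [148. 194.] [145. 200.] scene [287.  99.] [285. 138.]
50 [ 0.5404 -0.28  ] top cap,slv [136. 207.] [133. 212.] scene [288. 108.] [286. 147.]
60 [ 0.5333 -0.275 ] top cap,slv [126. 221.] [123. 226.] scene [292. 118.] [290. 157.]
70 [ 0.5254 -0.2713] top cap,slv [118. 237.] [116. 241.] scene [298. 127.] [296. 166.]
80 [ 0.517  -0.2691] top cap,slv [113. 254.] [111. 258.] scene [308. 136.] [306. 175.]
90 [ 0.5083 -0.2683] top cap,slv [112. 271.] [109. 275.] scene [320. 144.] [317. 183.]
```

```bash
python3 - <<'E'
from h import *
t=cam("top");s=cam("scene")
def tri(a,b):
    o1,d1=ray(t,*a);o2,d2=ray(s,*b)
    k=np.linalg.lstsq(np.c_[d1,-d2],o2-o1,rcond=None)[0];p,q=o1+k[0]*d1,o2+k[1]*d2;print((p+q)/2,np.linalg.norm(p-q))
tri((388,137),(313,130));tri((228,68),(168,155));tri((322.5,219),(327.2,172))
E
python3 -m pendant '[{"wz":1,"dx":-0.3,"dy":-0.3},{"wz":0.96,"dx":0.9,"dy":-0.6},{"dx":1,"dy":-0.6},{"dx":1,"dy":-0.6},{"dx":1,"dy":-0.6},{"dx":1,"dy":-0.6},{"dx":1,"dy":-0.6},{"dx":1,"dy":-0.6}]' 20
```

```text
[ 0.71432633 -0.47167526  0.12074001] 0.005356735132009252
[ 0.86112301 -0.13878282  0.12329191] 0.005225311940588942
[ 0.54587088 -0.33474881  0.13091777] 0.0012985975579072266$[0]: bad value
```

```bash
python3 -m pendant '[{"dx":-0.3,"dy":-0.3,"dz":0.0,"wx":0.0,"wy":0.0,"wz":0.98,"jaw":93}]' 20; python3 -m pendant --help | head -30
```

```text
t: 0.22
position: [0.1656, -0.619, 0.2176]
ee_rot: [-3.133, -0.212, -0.001]
wrist_force: [-0.2, 1.2, -0.4]
gripper_width: 1.002
finger_force: 0.0invalid input: not JSON, or not a number
```

```bash
python3 -m pendant '[{"dx":0.5,"dy":-0.4,"wz":0.98,"jaw":93},{"dx":1,"dy":-0.6,"jaw":93},{"dx":1,"dy":-0.6,"jaw":93},{"dx":1,"dy":-0.7,"jaw":93},{"dx":1,"dy":-0.7,"jaw":93},{"dx":1,"dy":-0.7,"jaw":93},{"dx":1,"dy":-0.7,"jaw":93},{"dx":1,"dy":-0.7,"jaw":93}]'
```

```text
$[0]: bad value
```

```bash
python3 -m pendant '[{"dx":0.5,"dy":-0.4,"dz":0,"wx":0,"wy":0,"wz":0.98,"jaw":93},{"dx":1,"dy":-0.6,"dz":0,"wx":0,"wy":0,"wz":0,"jaw":93}]'
```

```text
t: 0.48
position: [0.2058, -0.5876, 0.2181]
ee_rot: [-3.141, 0.008, 0.003]
wrist_force: [0.6, -1.4, 0.8]
gripper_width: 1.004
finger_force: 0.0
```

```bash
python3 -m pendant '[{"dx":1,"dy":-0.7,"dz":0,"wx":0,"wy":0,"wz":0,"jaw":93},{"dx":1,"dy":-0.7,"dz":0,"wx":0,"wy":0,"wz":0,"jaw":93},{"dx":1,"dy":-0.7,"dz":0,"wx":0,"wy":0,"wz":0,"jaw":93},{"dx":1,"dy":-0.7,"dz":0,"wx":0,"wy":0,"wz":0,"jaw":93},{"dx":1,"dy":-0.7,"dz":0,"wx":0,"wy":0,"wz":0,"jaw":93},{"dx":1,"dy":-0.7,"dz":0,"wx":0,"wy":0,"wz":0,"jaw":93},{"dx":1,"dy":-0.7,"dz":0,"wx":0,"wy":0,"wz":0,"jaw":60},{"dx":1,"dy":-0.7,"dz":0,"wx":0,"wy":0,"wz":0,"jaw":60}]' && python3 -m pendant '[{"dx":1,"dy":-0.7,"dz":0,"wx":0,"wy":0,"wz":0,"jaw":60},{"dx":1,"dy":-0.7,"dz":0,"wx":0,"wy":0,"wz":0,"jaw":60},{"dx":0.6,"dy":-0.5,"dz":0,"wx":0,"wy":0,"wz":0,"jaw":60},{"dx":0,"dy":0,"dz":0,"wx":0,"wy":0,"wz":0,"jaw":60},{"dx":0,"dy":0,"dz":0,"wx":0,"wy":0,"wz":0,"jaw":60}]'
python3 - <<'E'
from h import *
o=sensors.get_obs(); im=viewer.capture("wrist"); c=cam("wrist",o)
cv2.imwrite("pics/w1.png",cv2.convertScaleAbs(im[:,:,::-1],alpha=1.5))
print(o["position"],o["ee_rot"],o["q"])
for p in([.551,-.343,.0965],[.551,-.343,.1215],[.508,-.318,.073]):print(proj(c,p))
np.save("o1.npy",np.r_[o["position"],o["ee_rot"]])
E
```

```text
t: 1.48
position: [0.4485, -0.4185, 0.2181]
ee_rot: [-3.141, -0.0, 0.001]
wrist_force: [0.5, 0.2, -0.1]
gripper_width: 0.83
finger_force: 0.0
t: 2.1
position: [0.5241, -0.3643, 0.2185]
ee_rot: [3.14, -0.004, -0.003]
wrist_force: [0.7, 0.2, 0.1]
gripper_width: 0.641
finger_force: 0.0
[ 0.52408387 -0.36428056  0.21854849] [ 3.14033496e+00 -3.73073041e-03 -2.72496886e-03] [ 0.5478057   0.59632444  0.04204865  1.46122372 -0.02443192  1.08534016
 -0.97914967]
[252.12995134 169.32149684]
[249.7687181  173.72711121]
[228.06017708 212.14480526]
```

View pics/w1.png

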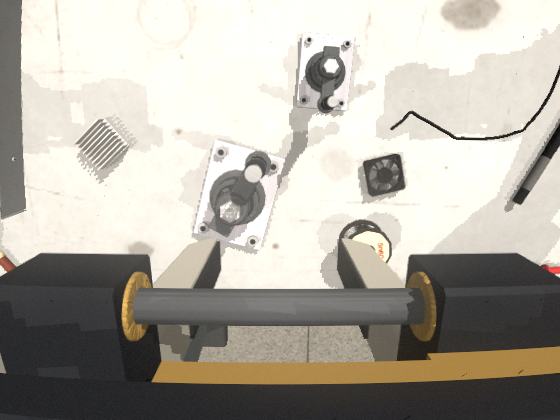

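The wrist view shows the pin cap at (254,173), the sleeve top near (257,161), the hexagon at (230,211) and the corner screws at (220,153), (278,167), (253,241) and (204,228).

```bash
python3 - <<'E'
from h import *
v=np.load("o1.npy"); c=cam("wrist",dict(position=v[:3],ee_rot=v[3:]))
s=[onz(c,*p,.013) for p in((220,153),(278,167),(253,241),(204,228))]
print("ctr",np.mean(s,0),"long",[np.degrees(np.arctan2(*(a-b)[1::-1])) for a,b in((s[0],s[3]),(s[1],s[2]))])
a=onz(c,230,211,.073);b=onz(c,254,173,.1215);print(a,b,np.hypot(*(b-a)[:2]),np.degrees(np.arctan2(*(b-a)[1::-1])))
print(onz(c,257,161,.0965))
E
```

```text
ctr [ 0.50795775 -0.32112576  0.013     ] long [np.float64(-14.533545720578546), np.float64(-18.847733916056615)]
[ 0.50909296 -0.31984954  0.073     ] [ 0.5515437  -0.34624282  0.1215    ] 0.049986704008156156 -31.870833395688393
[ 0.55791397 -0.34717891  0.0965    ]
```

```bash
python3 -m pendant '[{"dx":0.9,"dy":-0.61,"dz":0,"wx":0,"wy":0,"wz":0,"jaw":60},{"dx":0,"dy":0,"dz":0.7,"wx":0,"wy":0,"wz":0,"jaw":60},{"dx":0,"dy":0,"dz":0.8,"wx":0,"wy":0,"wz":0,"jaw":60},{"dx":0,"dy":0,"dz":0.8,"wx":0,"wy":0,"wz":0,"jaw":60},{"dx":0,"dy":0,"dz":0.7,"wx":0,"wy":0,"wz":0,"jaw":60},{"dx":0,"dy":0,"dz":0,"wx":0,"wy":0,"wz":0,"jaw":60},{"dx":0,"dy":0,"dz":0,"wx":0,"wy":0,"wz":0,"jaw":60}]'
python3 - <<'E'
from h import *
o=sensors.get_obs(); im=viewer.capture("wrist")
cv2.imwrite("pics/w2.png",cv2.convertScaleAbs(im[:,:,::-1],alpha=1.5))
E
```

```text
t: 3.02
position: [0.5527, -0.3456, 0.1297]
ee_rot: [3.14, -0.002, 0.002]
wrist_force: [-0.5, -0.4, 0.1]
gripper_width: 0.642
finger_force: 0.0
```

View pics/w2.png

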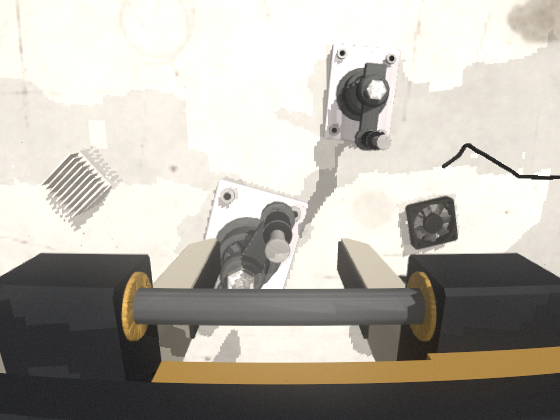

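The cap at (277,245) is centred between the fingertips at 218 and 340, so I'll descend and grip.

```bash
python3 -m pendant '[{"dx":-0.05,"dy":0,"dz":0.6,"wx":0,"wy":0,"wz":0,"jaw":60},{"dx":0,"dy":0,"dz":0.8,"wx":0,"wy":0,"wz":0,"jaw":60},{"dx":0,"dy":0,"dz":0.72,"wx":0,"wy":0,"wz":0,"jaw":60},{"dx":0,"dy":0,"dz":0,"wx":0,"wy":0,"wz":0,"jaw":60},{"dx":0,"dy":0,"dz":0,"wx":0,"wy":0,"wz":0,"jaw":15},{"dx":0,"dy":0,"dz":0,"wx":0,"wy":0,"wz":0,"jaw":15},{"dx":0,"dy":0,"dz":0,"wx":0,"wy":0,"wz":0,"jaw":15},{"dx":0,"dy":0,"dz":0,"wx":0,"wy":0,"wz":0,"jaw":15}]' 20;python3 -m pendant '[{"dx":0,"dy":0,"dz":0,"wx":0,"wy":0,"wz":0,"jaw":15},{"dx":0,"dy":0,"dz":0,"wx":0,"wy":0,"wz":0,"jaw":15}]'
```

```text
t: 4.08
position: [0.5515, -0.3443, 0.0655]
ee_rot: [3.141, 0.0, 0.001]
wrist_force: [-0.4, -0.6, 0.3]
gripper_width: 0.262
finger_force: 0.0
t: 4.32
position: [0.5514, -0.3445, 0.0652]
ee_rot: [3.141, 0.0, 0.0]
wrist_force: [-0.5, -0.4, 0.9]
gripper_width: 0.184
finger_force: 20.0
```

```bash
cat > plan.py <<'E'
import sys,json
from h import *
cx,cy,r,step=map(float,sys.argv[1:5]); n=int(sys.argv[5])
o=sensors.get_obs();p=o["position"];a0=np.arctan2(p[1]-cy,p[0]-cx)
print("az",np.degrees(a0).round(1),"r",np.hypot(p[0]-cx,p[1]-cy).round(4),p.round(4),o["wrist_force"].round(1),o["ee_rot"].round(3))
f=o["wrist_force"];print("f rad,tan",(f[0]*np.cos(a0)+f[1]*np.sin(a0)).round(1),(-f[0]*np.sin(a0)+f[1]*np.cos(a0)).round(1))
a=a0+np.radians(step)*np.arange(n+1);q=np.c_[cx+r*np.cos(a),cy+r*np.sin(a)]
if len(sys.argv)>6:q[0]=p[:2]
d=np.diff(q,axis=0)/.03
print(" ".join(f"({x:.2f},{-y:.2f})" for x,y in d))
E
python3 plan.py .5085 -.320 .0495 8 8
```

```text
az -29.7 r 0.0494 [ 0.5514 -0.3445  0.0652] [-0.5 -0.4  0.9] [3.141 0.    0.   ]
f rad,tan -0.2 -0.6
(0.10,-0.21) (0.07,-0.22) (0.04,-0.23) (0.01,-0.23) (-0.03,-0.23) (-0.06,-0.22) (-0.09,-0.21) (-0.12,-0.20)
```

```bash
python3 -m pendant '[{"dx":0.1,"dy":-0.21,"dz":0,"wx":0,"wy":0,"wz":0,"jaw":15},{"dx":0.07,"dy":-0.22,"dz":0,"wx":0,"wy":0,"wz":0,"jaw":15},{"dx":0.04,"dy":-0.23,"dz":0,"wx":0,"wy":0,"wz":0,"jaw":15},{"dx":0.01,"dy":-0.23,"dz":0,"wx":0,"wy":0,"wz":0,"jaw":15},{"dx":-0.03,"dy":-0.23,"dz":0,"wx":0,"wy":0,"wz":0,"jaw":15},{"dx":-0.06,"dy":-0.22,"dz":0,"wx":0,"wy":0,"wz":0,"jaw":15},{"dx":-0.09,"dy":-0.21,"dz":0,"wx":0,"wy":0,"wz":0,"jaw":15},{"dx":-0.12,"dy":-0.2,"dz":0,"wx":0,"wy":0,"wz":0,"jaw":15}]'; python3 plan.py .5085 -.320 .0495 8 8
```

```text
t: 5.32
position: [0.5498, -0.2905, 0.0653]
ee_rot: [-3.141, -0.001, -0.003]
wrist_force: [2.5, -0.1, 1.2]
gripper_width: 0.186
finger_force: 20.0
az 35.5 r 0.0508 [ 0.5498 -0.2905  0.0653] [ 2.5 -0.1  1.2] [-3.141e+00 -1.000e-03 -3.000e-03]
f rad,tan 2.0 -1.6
(-0.15,-0.18) (-0.17,-0.16) (-0.19,-0.13) (-0.21,-0.10) (-0.22,-0.07) (-0.23,-0.04) (-0.23,-0.01) (-0.23,0.02)
```

```bash
python3 -m pendant '[{"dx":-0.15,"dy":-0.18,"dz":0,"wx":0,"wy":0,"wz":0,"jaw":15},{"dx":-0.17,"dy":-0.16,"dz":0,"wx":0,"wy":0,"wz":0,"jaw":15},{"dx":-0.19,"dy":-0.13,"dz":0,"wx":0,"wy":0,"wz":0,"jaw":15},{"dx":-0.21,"dy":-0.1,"dz":0,"wx":0,"wy":0,"wz":0,"jaw":15},{"dx":-0.22,"dy":-0.07,"dz":0,"wx":0,"wy":0,"wz":0,"jaw":15},{"dx":-0.23,"dy":-0.04,"dz":0,"wx":0,"wy":0,"wz":0,"jaw":15},{"dx":-0.23,"dy":-0.01,"dz":0,"wx":0,"wy":0,"wz":0,"jaw":15},{"dx":-0.23,"dy":0.02,"dz":0,"wx":0,"wy":0,"wz":0,"jaw":15}]'; python3 plan.py .5085 -.320 .05 8 8
```

```text
t: 6.32
position: [0.499, -0.2696, 0.0651]
ee_rot: [-3.139, -0.002, 0.003]
wrist_force: [3.1, 4.2, 2.7]
gripper_width: 0.185
finger_force: 20.0
az 100.7 r 0.0513 [ 0.499  -0.2696  0.0651] [3.1 4.2 2.7] [-3.139e+00 -2.000e-03  3.000e-03]
f rad,tan 3.6 -3.8
(-0.22,0.06) (-0.21,0.09) (-0.20,0.12) (-0.18,0.15) (-0.16,0.17) (-0.13,0.19) (-0.11,0.21) (-0.08,0.22)
```

```bash
python3 -m pendant '[{"dx":-0.22,"dy":0.0,"dz":0,"wx":0,"wy":0,"wz":0,"jaw":15},{"dx":-0.21,"dy":0.08,"dz":0,"wx":0,"wy":0,"wz":0,"jaw":15},{"dx":-0.2,"dy":0.12,"dz":0,"wx":0,"wy":0,"wz":0,"jaw":15},{"dx":-0.18,"dy":0.15,"dz":0,"wx":0,"wy":0,"wz":0,"jaw":15},{"dx":-0.16,"dy":0.17,"dz":0,"wx":0,"wy":0,"wz":0,"jaw":15},{"dx":-0.13,"dy":0.19,"dz":0,"wx":0,"wy":0,"wz":0,"jaw":15},{"dx":-0.11,"dy":0.2,"dz":0,"wx":0,"wy":0,"wz":0,"jaw":15},{"dx":0,"dy":0,"dz":0,"wx":0,"wy":0,"wz":0,"jaw":15}]'; python3 plan.py .5085 -.319 .05 5 8
```

```text
t: 7.32
position: [0.4617, -0.3008, 0.0649]
ee_rot: [3.14, -0.003, -0.004]
wrist_force: [-2.3, 0.3, 5.0]
gripper_width: 0.188
finger_force: 20.0
az 158.7 r 0.0502 [ 0.4617 -0.3008  0.0649] [-2.3  0.3  5. ] [ 3.14e+00 -3.00e-03 -4.00e-03]
f rad,tan 2.3 0.6
(-0.05,0.14) (-0.03,0.14) (-0.02,0.14) (-0.01,0.15) (0.00,0.15) (0.02,0.14) (0.03,0.14) (0.04,0.14)
```

```bash
python3 -m pendant '[{"dx":-0.05,"dy":0.14,"dz":0,"wx":0,"wy":0,"wz":0,"jaw":15},{"dx":-0.04,"dy":0.14,"dz":0,"wx":0,"wy":0,"wz":0,"jaw":15},{"dx":-0.03,"dy":0.14,"dz":0,"wx":0,"wy":0,"wz":0,"jaw":15},{"dx":-0.02,"dy":0.14,"dz":0,"wx":0,"wy":0,"wz":0,"jaw":15},{"dx":0,"dy":0,"dz":0,"wx":0,"wy":0,"wz":0,"jaw":15}]'; python3 plan.py .5085 -.319 .05 3 8
python3 - <<'E'
from h import *
im=viewer.capture("wrist");cv2.imwrite("pics/w3.png",cv2.convertScaleAbs(im[:,:,::-1],alpha=1.5))
E
```

```text
t: 7.95
position: [0.4587, -0.3168, 0.0646]
ee_rot: [3.141, -0.001, -0.002]
wrist_force: [-1.8, -0.6, -0.0]
gripper_width: 0.188
finger_force: 20.0
az 177.4 r 0.0499 [ 0.4587 -0.3168  0.0646] [-1.8 -0.6 -0. ] [ 3.141e+00 -1.000e-03 -2.000e-03]
f rad,tan 1.8 0.7
(-0.00,0.09) (0.00,0.09) (0.01,0.09) (0.01,0.09) (0.02,0.09) (0.02,0.08) (0.03,0.08) (0.03,0.08)
```

```bash
python3 -m pendant '[{"dx":0,"dy":0.09,"dz":0,"wx":0,"wy":0,"wz":0,"jaw":15},{"dx":0.01,"dy":0.09,"dz":0,"wx":0,"wy":0,"wz":0,"jaw":15},{"dx":0.01,"dy":0.09,"dz":0,"wx":0,"wy":0,"wz":0,"jaw":15},{"dx":0,"dy":0,"dz":0,"wx":0,"wy":0,"wz":0,"jaw":15},{"dx":0,"dy":0,"dz":0,"wx":0,"wy":0,"wz":0,"jaw":15}]'; python3 plan.py .5085 -.319 .05 2 4
python3 - <<'E'
from h import *
im=viewer.capture("scene");cv2.imwrite("pics/s2.png",cv2.resize(cv2.convertScaleAbs(im[160:260,240:420,::-1],alpha=1.7),None,fx=4,fy=4,interpolation=2))
E
```

```text
t: 8.62
position: [0.4592, -0.3243, 0.0649]
ee_rot: [3.141, -0.001, -0.002]
wrist_force: [-5.1, -0.1, -0.7]
gripper_width: 0.187
finger_force: 20.0
az -173.9 r 0.0496 [ 0.4592 -0.3243  0.0649] [-5.1 -0.1 -0.7] [ 3.141e+00 -1.000e-03 -2.000e-03]
f rad,tan 5.1 -0.5
(0.01,0.06) (0.01,0.06) (0.01,0.06) (0.01,0.06)
```

View pics/s2.png

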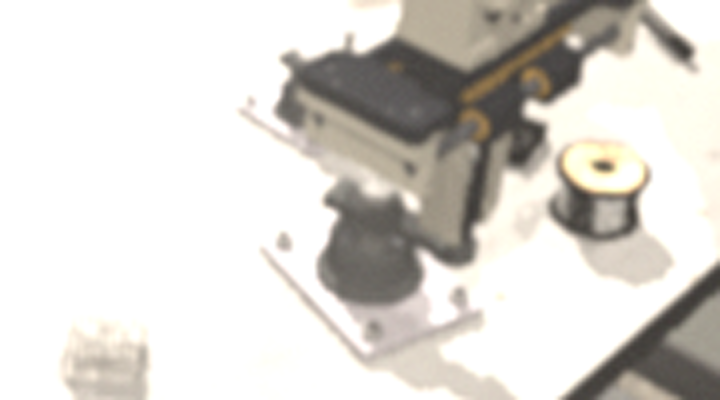

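The scene crop shows the crank arm at (450,250) with the gripper on its handle, and the plate and spool haven't moved. I'll go on to the stop.

```bash
python3 -m pendant '[{"dx":-0.02,"dy":0.06,"dz":0,"wx":0,"wy":0,"wz":0,"jaw":15},{"dx":0,"dy":0.06,"dz":0,"wx":0,"wy":0,"wz":0,"jaw":15},{"dx":0.01,"dy":0.06,"dz":0,"wx":0,"wy":0,"wz":0,"jaw":15},{"dx":0,"dy":0,"dz":0,"wx":0,"wy":0,"wz":0,"jaw":15},{"dx":0,"dy":0,"dz":0,"wx":0,"wy":0,"wz":0,"jaw":15}]'; python3 plan.py .5085 -.319 .05 2 4
```

```text
t: 9.3
position: [0.4596, -0.3277, 0.0647]
ee_rot: [-3.139, -0.001, 0.002]
wrist_force: [-4.5, 3.3, -0.4]
gripper_width: 0.189
finger_force: 20.0
az -169.9 r 0.0497 [ 0.4596 -0.3277  0.0647] [-4.5  3.3 -0.4] [-3.139e+00 -1.000e-03  2.000e-03]
f rad,tan 3.9 -4.0
(0.01,0.06) (0.01,0.06) (0.02,0.06) (0.02,0.06)
```

```bash
python3 -m pendant '[{"dx":0.01,"dy":0.05,"dz":0,"wx":0,"wy":0,"wz":0,"jaw":15},{"dx":0.0,"dy":0.04,"dz":0,"wx":0,"wy":0,"wz":0,"jaw":15},{"dx":0,"dy":0,"dz":0,"wx":0,"wy":0,"wz":0,"jaw":15},{"dx":0,"dy":0,"dz":0,"wx":0,"wy":0,"wz":0,"jaw":15}]'; python3 plan.py .5085 -.319 .05 -8 8
```

```text
t: 9.8
position: [0.4596, -0.3279, 0.0642]
ee_rot: [-3.135, -0.003, 0.005]
wrist_force: [-4.6, 5.9, -0.4]
gripper_width: 0.189
finger_force: 20.0
az -169.6 r 0.0497 [ 0.4596 -0.3279  0.0642] [-4.6  5.9 -0.4] [-3.135e+00 -3.000e-03  5.000e-03]
f rad,tan 3.4 -6.6
(-0.03,-0.23) (0.01,-0.23) (0.04,-0.23) (0.07,-0.22) (0.10,-0.21) (0.13,-0.19) (0.15,-0.17) (0.18,-0.15)
```

It's on the stop: 6.6 N and no motion, at azimuth 190.4°. Next is the forward turn.

```bash
python3 -m pendant '[{"dx":-0.03,"dy":-0.3,"dz":0,"wx":0,"wy":0,"wz":0,"jaw":15},{"dx":0,"dy":-0.23,"dz":0,"wx":0,"wy":0,"wz":0,"jaw":15},{"dx":0.04,"dy":-0.23,"dz":0,"wx":0,"wy":0,"wz":0,"jaw":15},{"dx":0.07,"dy":-0.22,"dz":0,"wx":0,"wy":0,"wz":0,"jaw":15},{"dx":0.1,"dy":-0.21,"dz":0,"wx":0,"wy":0,"wz":0,"jaw":15},{"dx":0.13,"dy":-0.19,"dz":0,"wx":0,"wy":0,"wz":0,"jaw":15},{"dx":0.15,"dy":-0.17,"dz":0,"wx":0,"wy":0,"wz":0,"jaw":15},{"dx":0.18,"dy":-0.15,"dz":0,"wx":0,"wy":0,"wz":0,"jaw":15}]'; python3 plan.py .5085 -.319 .05 -8 8
```

```text
t: 10.8
position: [0.4785, -0.279, 0.0647]
ee_rot: [-3.139, -0.001, 0.004]
wrist_force: [-4.4, 3.8, -0.0]
gripper_width: 0.189
finger_force: 20.0
az 126.9 r 0.05 [ 0.4785 -0.279   0.0647] [-4.4  3.8 -0. ] [-3.139e+00 -1.000e-03  4.000e-03]
f rad,tan 5.7 1.3
(0.20,-0.13) (0.21,-0.10) (0.22,-0.07) (0.23,-0.04) (0.23,-0.00) (0.23,0.03) (0.22,0.06) (0.21,0.09)
```

```bash
python3 -m pendant '[{"dx":0.17,"dy":-0.18,"dz":0,"wx":0,"wy":0,"wz":0,"jaw":15},{"dx":0.21,"dy":-0.1,"dz":0,"wx":0,"wy":0,"wz":0,"jaw":15},{"dx":0.22,"dy":-0.07,"dz":0,"wx":0,"wy":0,"wz":0,"jaw":15},{"dx":0.23,"dy":-0.04,"dz":0,"wx":0,"wy":0,"wz":0,"jaw":15},{"dx":0.23,"dy":0,"dz":0,"wx":0,"wy":0,"wz":0,"jaw":15},{"dx":0.23,"dy":0.03,"dz":0,"wx":0,"wy":0,"wz":0,"jaw":15},{"dx":0.22,"dy":0.06,"dz":0,"wx":0,"wy":0,"wz":0,"jaw":15},{"dx":0.21,"dy":0.09,"dz":0,"wx":0,"wy":0,"wz":0,"jaw":15}]'; python3 plan.py .5085 -.319 .05 -8 8
```

```text
t: 11.8
position: [0.5321, -0.2746, 0.0652]
ee_rot: [-3.142, -0.001, -0.002]
wrist_force: [-1.0, 3.3, -0.7]
gripper_width: 0.185
finger_force: 20.0
az 62.0 r 0.0502 [ 0.5321 -0.2746  0.0652] [-1.   3.3 -0.7] [-3.142e+00 -1.000e-03 -2.000e-03]
f rad,tan 2.5 2.4
(0.20,0.12) (0.18,0.15) (0.16,0.17) (0.13,0.19) (0.10,0.21) (0.07,0.22) (0.04,0.23) (0.01,0.23)
```

```bash
python3 -m pendant '[{"dx":0.21,"dy":0.1,"dz":0,"wx":0,"wy":0,"wz":0,"jaw":15},{"dx":0.18,"dy":0.15,"dz":0,"wx":0,"wy":0,"wz":0,"jaw":15},{"dx":0.16,"dy":0.17,"dz":0,"wx":0,"wy":0,"wz":0,"jaw":15},{"dx":0.13,"dy":0.19,"dz":0,"wx":0,"wy":0,"wz":0,"jaw":15},{"dx":0.1,"dy":0.21,"dz":0,"wx":0,"wy":0,"wz":0,"jaw":15},{"dx":0.07,"dy":0.22,"dz":0,"wx":0,"wy":0,"wz":0,"jaw":15},{"dx":0.04,"dy":0.23,"dz":0,"wx":0,"wy":0,"wz":0,"jaw":15},{"dx":0.01,"dy":0.23,"dz":0,"wx":0,"wy":0,"wz":0,"jaw":15}]'; python3 plan.py .5085 -.319 .05 -8 8
python3 - <<'E'
from h import *
im=viewer.capture("scene");cv2.imwrite("pics/s3.png",cv2.resize(cv2.convertScaleAbs(im[160:260,240:420,::-1],alpha=1.7),None,fx=4,fy=4,interpolation=2))
E
```

```text
t: 12.8
position: [0.5585, -0.3202, 0.0652]
ee_rot: [3.141, 0.0, 0.002]
wrist_force: [0.7, 1.5, -0.1]
gripper_width: 0.189
finger_force: 20.0
az -1.4 r 0.05 [ 0.5585 -0.3202  0.0652] [ 0.7  1.5 -0.1] [3.141e+00 0.000e+00 2.000e-03]
f rad,tan 0.6 1.5
(-0.02,0.23) (-0.05,0.23) (-0.08,0.22) (-0.11,0.20) (-0.14,0.18) (-0.17,0.16) (-0.19,0.14) (-0.20,0.11)
```

View pics/s3.png

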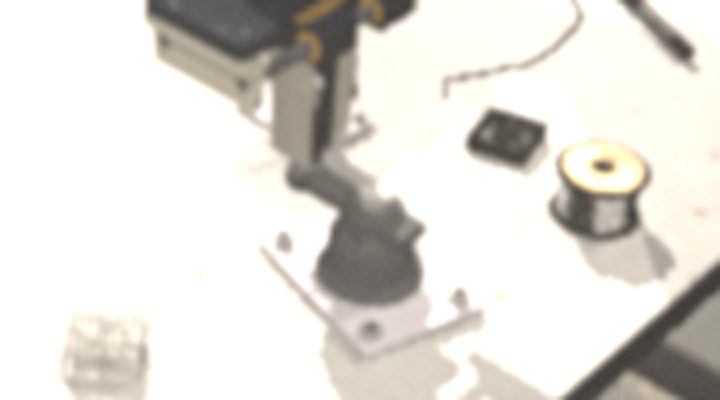

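The hub at (375,205) now sits clearly lower against the boss than at the start, so the screw has dropped. I'll carry on forward.

```bash
python3 -m pendant '[{"dx":-0.02,"dy":0.23,"dz":0,"wx":0,"wy":0,"wz":0,"jaw":15},{"dx":-0.05,"dy":0.23,"dz":0,"wx":0,"wy":0,"wz":0,"jaw":15},{"dx":-0.08,"dy":0.22,"dz":0,"wx":0,"wy":0,"wz":0,"jaw":15},{"dx":-0.11,"dy":0.2,"dz":0,"wx":0,"wy":0,"wz":0,"jaw":15},{"dx":-0.14,"dy":0.18,"dz":0,"wx":0,"wy":0,"wz":0,"jaw":15},{"dx":-0.17,"dy":0.16,"dz":0,"wx":0,"wy":0,"wz":0,"jaw":15},{"dx":-0.19,"dy":0.14,"dz":0,"wx":0,"wy":0,"wz":0,"jaw":15},{"dx":-0.2,"dy":0.11,"dz":0,"wx":0,"wy":0,"wz":0,"jaw":15}]'; python3 plan.py .5085 -.319 .05 -8 8
```

```text
t: 13.85
position: [0.5287, -0.3643, 0.0652]
ee_rot: [3.141, -0.0, 0.0]
wrist_force: [2.3, -0.0, 0.1]
gripper_width: 0.187
finger_force: 20.0
az -66.0 r 0.0496 [ 0.5287 -0.3643  0.0652] [ 2.3 -0.   0.1] [ 3.141 -0.     0.   ]
f rad,tan 1.0 2.1
(-0.22,0.08) (-0.23,0.05) (-0.23,0.02) (-0.23,-0.02) (-0.23,-0.05) (-0.22,-0.08) (-0.21,-0.11) (-0.19,-0.14)
```

```bash
python3 -m pendant '[{"dx":-0.22,"dy":0.1,"dz":0,"wx":0,"wy":0,"wz":0,"jaw":15},{"dx":-0.23,"dy":0.05,"dz":0,"wx":0,"wy":0,"wz":0,"jaw":15},{"dx":-0.23,"dy":0.02,"dz":0,"wx":0,"wy":0,"wz":0,"jaw":15},{"dx":-0.23,"dy":-0.02,"dz":0,"wx":0,"wy":0,"wz":0,"jaw":15},{"dx":-0.23,"dy":-0.05,"dz":0,"wx":0,"wy":0,"wz":0,"jaw":15},{"dx":-0.22,"dy":-0.08,"dz":0,"wx":0,"wy":0,"wz":0,"jaw":15},{"dx":-0.21,"dy":-0.11,"dz":0,"wx":0,"wy":0,"wz":0,"jaw":15},{"dx":-0.19,"dy":-0.14,"dz":0,"wx":0,"wy":0,"wz":0,"jaw":15}]'; python3 plan.py .5085 -.319 .05 -8 8
```

```text
t: 14.85
position: [0.4761, -0.3568, 0.0652]
ee_rot: [3.141, 0.0, 0.001]
wrist_force: [2.0, 0.1, 0.2]
gripper_width: 0.188
finger_force: 20.0
az -130.6 r 0.0498 [ 0.4761 -0.3568  0.0652] [2.  0.1 0.2] [3.141e+00 0.000e+00 1.000e-03]
f rad,tan -1.4 1.5
(-0.17,-0.16) (-0.14,-0.18) (-0.11,-0.20) (-0.08,-0.22) (-0.05,-0.23) (-0.02,-0.23) (0.01,-0.23) (0.04,-0.23)
```

```bash
python3 -m pendant '[{"dx":-0.17,"dy":-0.16,"dz":0,"wx":0,"wy":0,"wz":0,"jaw":15},{"dx":-0.14,"dy":-0.18,"dz":0,"wx":0,"wy":0,"wz":0,"jaw":15},{"dx":-0.11,"dy":-0.2,"dz":0,"wx":0,"wy":0,"wz":0,"jaw":15},{"dx":-0.08,"dy":-0.22,"dz":0,"wx":0,"wy":0,"wz":0,"jaw":15},{"dx":-0.05,"dy":-0.23,"dz":0,"wx":0,"wy":0,"wz":0,"jaw":15},{"dx":-0.02,"dy":-0.23,"dz":0,"wx":0,"wy":0,"wz":0,"jaw":15},{"dx":0.01,"dy":-0.23,"dz":0,"wx":0,"wy":0,"wz":0,"jaw":15},{"dx":0,"dy":0,"dz":0,"wx":0,"wy":0,"wz":0,"jaw":15}]'; python3 plan.py .5085 -.319 .05 -4 4
```

```text
t: 15.85
position: [0.4589, -0.3117, 0.0648]
ee_rot: [-3.139, -0.002, 0.003]
wrist_force: [-0.7, 0.7, -0.7]
gripper_width: 0.193
finger_force: 20.0
az 171.6 r 0.0501 [ 0.4589 -0.3117  0.0648] [-0.7  0.7 -0.7] [-3.139e+00 -2.000e-03  3.000e-03]
f rad,tan 0.8 -0.5
(0.02,-0.11) (0.03,-0.11) (0.04,-0.11) (0.04,-0.11)
```

```bash
python3 -m pendant '[{"dx":0.02,"dy":-0.08,"dz":0,"wx":0,"wy":0,"wz":0,"jaw":15},{"dx":0,"dy":0,"dz":0,"wx":0,"wy":0,"wz":0,"jaw":15},{"dx":0,"dy":0,"dz":0,"wx":0,"wy":0,"wz":0,"jaw":15},{"dx":0,"dy":0,"dz":0,"wx":0,"wy":0,"wz":0,"jaw":15},{"dx":0,"dy":0,"dz":0,"wx":0,"wy":0,"wz":0,"jaw":15},{"dx":0,"dy":0,"dz":0,"wx":0,"wy":0,"wz":0,"jaw":15}]'; python3 plan.py .5085 -.319 .05 -4 1
python3 - <<'E'
from h import *
im=viewer.capture("scene");cv2.imwrite("pics/s4.png",cv2.resize(cv2.convertScaleAbs(im[160:260,240:420,::-1],alpha=1.7),None,fx=4,fy=4,interpolation=2))
E
```

```text
t: 16.6
position: [0.4593, -0.3107, 0.0648]
ee_rot: [-3.141, 0.0, 0.003]
wrist_force: [-2.4, -1.1, -0.9]
gripper_width: 0.188
finger_force: 20.0
az 170.4 r 0.0499 [ 0.4593 -0.3107  0.0648] [-2.4 -1.1 -0.9] [-3.141e+00  0.000e+00  3.000e-03]
f rad,tan 2.2 1.5
(0.02,-0.11)
```

View pics/s4.png

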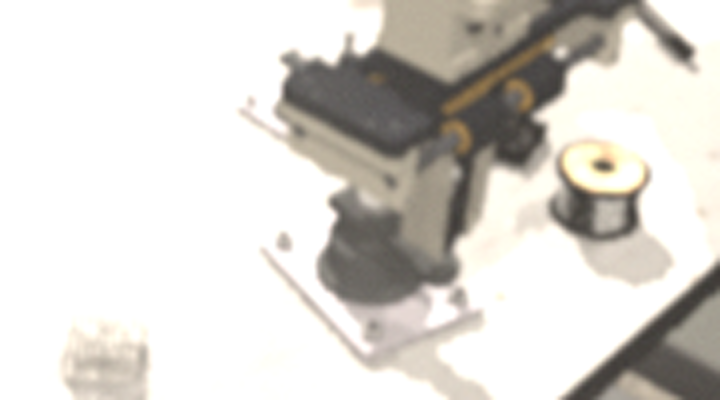

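The arm end at (440,270) is lower still, the grip is holding, and the spool and heatsink haven't moved. I'm handing the job in.

```bash
python3 -c "
from rig import workorder
print(workorder.finish_job())"
```

```text
the job is handed in; nothing more can be done
None
```

The job is handed in: I turned the screw back past its drop to the stop, felt at 6.6 N, then forward to about one full turn past the drop (380° from the stop). The gripper still holds the handle at 20 N, and the heatsink, spool and fan were not touched.

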